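# Sort the packing desk: tape, cartons and stamp

### The job

Tidy the packing desk: put the two rolls of tape into the divided tray, one lying flat in each pocket; stand the hand stamp upright, rubber down, in the middle of the ink pad; and stack the two cartons in the plain tray, the large one lying flat on the tray's floor and the small one flat on top of it, in the middle. Keep everything the way up it is now, and leave the stapler and the pen cup where they are.

Things in the scene. Friction and masses are not known exactly. Their poses are not given: they have to be found in the camera images.
- roll_a: one of two equal rolls of brown parcel tape: a ring 56 mm across and 48 mm tall with a 25 mm hole through it, lying flat (hole upright). Origin: centre of its underside, z up through the hole. 60 to 130 g. The two rolls are interchangeable.
- roll_b: the other roll of brown parcel tape, the same: 56 mm across, 48 mm tall, 25 mm hole. Origin: centre of its underside, z up.
- large_carton: the large closed cardboard carton, 110 mm long (its x), 60 mm wide (its y), 40 mm tall, with a paler tape strip along it. Origin: centre of its underside, z up. 150 to 310 g.
- small_carton: the small closed cardboard carton, 50 mm long (its x), 36 mm wide (its y), 30 mm tall, with a pale paper band across it. Origin: centre of its underside, z up. 75 to 155 g.
- stamp: hand stamp standing on its rubber face: a pale wooden block 56 mm (its x) by 28 mm (its y) and 20 mm tall, with a round wooden handle on its middle, 80 mm tall in all; the handle is thin (14 mm) at 32 mm height and a straight cylinder 24 mm across from 45 to 70 mm height. Origin: centre of the rubber face on the underside, z up through the handle. 55 to 110 g.
- tape_tray: divided tray: fixed shallow grey plastic tray, outside 180 mm (its x) by 92 mm (its y), 14 mm tall; floor and walls 4 mm thick; one wall across its middle, as tall as the rim, makes two square pockets 84 mm a side, whose centres lie 44 mm either way along its x from the middle. Origin: centre of its underside on the desk, z up.
- flat_tray: plain tray: fixed shallow white plastic tray without a divider, outside 158 mm (its x) by 118 mm (its y), 14 mm tall; floor and walls 4 mm thick. Origin: centre of its underside on the desk, z up.
- ink_pad: ink pad: fixed low steel plate 120 mm (its x) by 110 mm (its y), 10 mm tall, with a black pad 100 by 90 mm on its middle whose flat, firm top is 14 mm above the desk. Origin: centre of its underside on the desk, z up.
- stapler: black desk stapler, 140 mm long (its x), 36 mm wide, about 54 mm tall at most, loose: leave it alone. Origin: centre of its underside.
- pen_cup: dark round pen cup, 68 mm across and 70 mm tall, with pens standing up to 116 mm above the desk, loose: leave it alone. Origin: centre of its underside.
Things that resemble listed ones, but are neither listed nor needed, are in the scene too. What is shaped like the flat_tray but red or yellow is not meant.

How it is judged:
At the end, for the whole second after the job is handed in: Each pocket holds one flat roll (within 20 mm of its middle on each axis); large carton flat on the plain tray's floor (within 45 mm in x, 30 in y); small carton flat on it, within 15 mm of its middle; stamp upright within 15 mm of the pad's middle; no lean over 0.1 rad; all at rest (((x of roll_a in the frame of tape_tray between 0.024 and 0.064 m and y of roll_a in the frame of tape_tray between -0.02 and 0.02 m and x of roll_b in the frame of tape_tray between -0.064 and -0.024 m and y of roll_b in the frame of tape_tray between -0.02 and 0.02 m) or (x of roll_a in the frame of tape_tray between -0.064 and -0.024 m and y of roll_a in the frame of tape_tray between -0.02 and 0.02 m and x of roll_b in the frame of tape_tray between 0.024 and 0.064 m and y of roll_b in the frame of tape_tray between -0.02 and 0.02 m)) and z of roll_a in the frame of tape_tray between 0 and 0.008 m and angle between each of roll_a, roll_b, large_carton, small_carton, stamp's own z axis and vertical below 0.1 rad and z of roll_b in the frame of tape_tray between 0 and 0.008 m and x of large_carton in the frame of flat_tray between -0.045 and 0.045 m and y of large_carton in the frame of flat_tray between -0.03 and 0.03 m and z of large_carton in the frame of flat_tray between 0 and 0.008 m and horizontal distance between small_carton and large_carton below 0.015 m and z of small_carton in the frame of large_carton between 0.036 and 0.045 m and horizontal distance between stamp and ink_pad below 0.015 m and z of stamp in the frame of ink_pad between 0.01 and 0.019 m and linear speed of each of roll_a, roll_b, large_carton, small_carton, stamp below 0.02 m/s and angular speed of each of roll_a, roll_b, large_carton, small_carton, stamp below 0.2 rad/s); the robot touches nothing.
It fails at once if the stapler or the pen cup is moved more than 30 mm from where it stood, or the pen cup tipped (distance of any of stapler, pen_cup from where it was at the start of the episode above 0.03 m or angle between pen_cup's own z axis and vertical above 0.5 rad).
It also fails if it takes over 128 s, if anything falls off the work surface, if the arm or the gripper's body presses on something with over 40 N, if the wrist force passes 120 N, or if a joint passes its speed limit or range.

### The arm

A 6-joint arm with a two-finger parallel gripper is mounted at the origin on the work surface. World frame = base frame: x ahead of the robot, y to its left, z up, the work surface at z = 0. Lengths are in m, angles in rad, forces in N, time in s.
With the tool pointing down it reaches from about 0.35 to 0.925 m from the base axis. Payload 6.4 kg.
Tool frame: the origin (TCP) lies on the centre line of the jaws, within the pads' length; the fingertips stand robot.tip_extent ahead of it and the grasp point (between the pads) lies 8 mm behind it (robot.tip_extent is the distance from the TCP to the fingertips, in m); z points along the fingers, y is the direction in which the jaws open and shut (so a half turn about z gives the same grasp; the last joint's range is limited). The gripper opens to 85 mm and grips with 20 to 120 N. Pads are 22 mm wide; open, the fingers measure 114 mm over their backs; the gripper's body (76 mm by 85 mm) begins 54 mm behind the grasp point. The pads swing forward as they close: fully open they stand 13 mm farther back than shut.
Start: joints at [-1.284, 0.245, 1.558, -0, 1.339, -0.174], TCP at [0.289, -0.582, 0.242] pointing down, gripper open.
Joint ranges: [-3.13, 3.13], [-1.02, 2.26], [0.13, 2.54], [-0.95, 4.09], [0.21, 2.88], [-2.74, 2.74]. Speed limits (rad/s): [2.57, 2.57, 3.14, 3.14, 3.14, 3.14].

### API

Orientations are given as a unit quaternion [w, x, y, z].
In Python, from station import get_state, optics, job, robot gives the robot as it stands.
- The arm moves only by the tool jog_arm, never from a script. Its arguments are lists of equal length, an entry for each row: "dp": the shift along the tool's x, y, z in m, a list of three; "angular": the turn, a rotation vector about the tool's x, y, z in rad, a list of three; "hand": the gripper command: -1 is fully open, 1 is shut, values between are in proportion. A call has 1 to 12 rows; each row is the pose to reach, as a shift and turn from the pose measured when the call began, along the tool's axes at that moment; what a row does not reach only later rows make up. A row lasts 1/10 s, in which the tool goes at most 50 mm and 8.59 degrees, less where a joint would pass 70% of its speed; a pose out of reach is approached as far as the arm can. A call with a gripper value outside its range is refused whole. The fingers move at their own pace and stop on an object; the grip force is fixed at half the most. Time passes only in rows, so rows that repeat a pose let the fingers close. It gives the time, the measured TCP pose, the force and the opening at its end, in the units of the state.
- get_state(): the state, without advancing time (a new reading comes with each control period).
- optics.grab_frame(name): name is "side" or "top" or "wrist"; returns a dict with "frame" (384x512x3 uint8, red, green, blue), "depth" (384x512 float32, m along the optical axis (not along the pixel's ray), 0 where there is no reading), "fx", "fy", "cx", "cy" (pixels), "xyz" and "rotation" of the camera in the world. Camera axes: x right, y down, z forward; pixel columns grow to the right and rows downward; lengths in m; the calibration is good to about 2 mm. A picture is of the moment at which its call begins.
- job.sign_off(): hands the job in, once; it reports no verdict.
The state is a dict: "t": time; "joint_positions": joint angles; "joint_velocities": joint speeds; "joint_efforts": joint torques, N m; "position": TCP position; "orientation": TCP orientation; "ft_force": force on the tool from outside, world axes, zero at the start; "wrist_torque": the same for the moment, N m; "opening": finger opening in m.
Only numpy, scipy, OpenCV 4.12 (cv2) and the standard library are available. Lean on these libraries where they do the work, as an engineer would, in place of code of your own. Each camera call takes 0.05 s, during which the arm holds its last target.

## Working session

There is one attempt and no reset: what is moved stays moved. The work goes in short steps, Python scripts to look and compute and a tool call to move; the robot and the scene stay as the last step left them, time stands still between calls to the robot, and variables do not carry over. Pictures are saved under pics/ and viewed, and the job is handed in when it is done.

Besides the shell and the picture viewer there is one more tool, called after "Call:" as name(argument=value, ...), one argument or row to a line, values as JSON. jog_arm: Moves the arm, as the interface text tells. Its arguments: {"type":"object","properties":{"dp":{"type":"array"},"angular":{"type":"array"},"hand":{"type":"array"}},"required":["dp","angular","hand"]}

```bash
ls; mkdir -p pics; python3 - <<'E'
from station import get_state, optics, job, robot
import cv2,pickle
print(get_state()); print([ (a,getattr(robot,a)) for a in dir(robot) if a[0]!='_'])
for n in ["side","top"]:
    f=optics.grab_frame(n); pickle.dump(f,open(f'{n}0.pkl','wb'))
    cv2.imwrite(f'pics/{n}0.png',cv2.resize(f['frame'][:,:,::-1],(800,600),interpolation=cv2.INTER_CUBIC))
    print(n,f['fx'],f['fy'],f['cx'],f['cy'],f['xyz'],f['rotation'])
E
```

```text
pics
{'t': 0.0, 'joint_positions': array([-1.28409320e+00,  2.45807851e-01,  1.55904111e+00, -2.90349160e-05,
        1.33870248e+00, -1.74114118e-01]), 'joint_velocities': array([ 3.26667070e-04, -1.11454628e-05, -1.91262692e-03,  4.84168105e-04,
        7.69620218e-04, -1.21134230e-03]), 'joint_efforts': array([-4.97103883e-04, -4.29501808e+01, -3.26129687e+01, -1.49601119e-04,
        5.36385793e-03, -1.77531223e-05]), 'position': array([ 0.28887516, -0.58166732,  0.24116972]), 'orientation': array([-9.77043472e-04,  9.73571924e-01,  2.28378523e-01, -6.92076887e-05]), 'ft_force': array([-0.58384987,  0.78195234, -0.56556668]), 'wrist_torque': array([-0.02389675,  0.02530972, -0.03766755]), 'opening': 0.0854861338229633}
[('PlanningError', <class 'station.PlanningError'>), ('tip_extent', 0.011)]
side 417.59074674249985 417.59074674249985 253.68908012151923 196.0191958201447 [0.27984605 1.06451696 0.70608037] [ 0.04931601 -0.09419159  0.87351126 -0.47505153]
top 365.47667725794764 365.47667725794764 259.4826845866477 195.04097896205323 [0.25292883 0.0526753  1.29950364] [ 0.07006997 -0.68467637  0.72173971 -0.0734864 ]
```

View pics/top0.png

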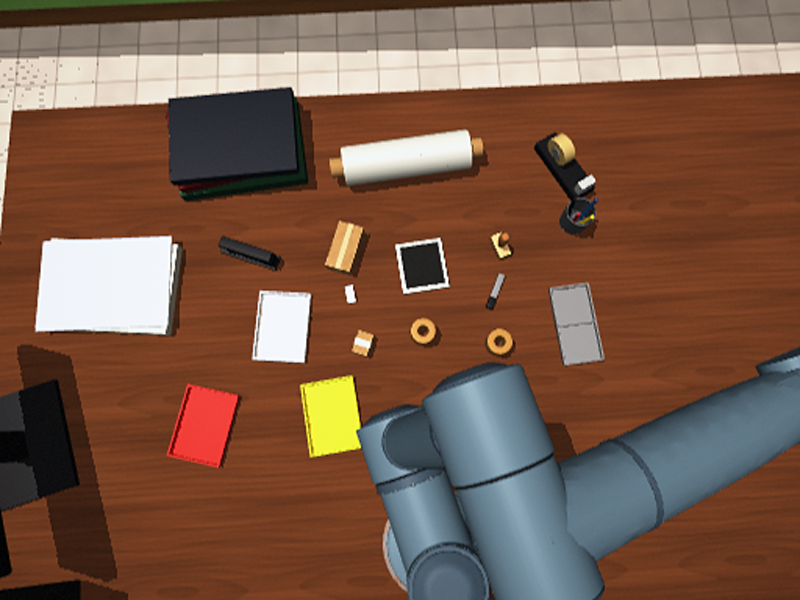

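View pics/side0.png

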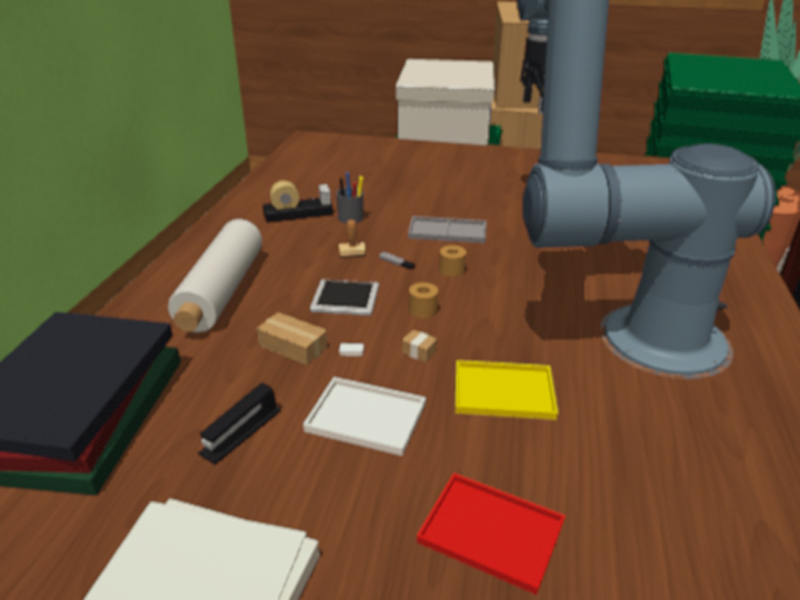

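The top picture (800x600) shows these candidates:
- **Rolls:** (424,330) and (499,341). The roll at (562,148) sits on a dispenser, so it isn't one of them.
- **Stamp:** (501,244)
- **Ink pad:** (422,265)
- **Large carton:** (345,247)
- **Small carton:** (363,343), with the pale band. The white block at (350,293) is only an eraser.
- **Plain tray:** (282,326), white. The red and yellow trays are decoys.
- **Divided tray:** (576,323)
- **Stapler:** (250,252)
- **Pen cup:** (577,217)

Next I'll enlarge this area to confirm them.

```bash
cat > h.py <<'E'
import numpy as np,cv2,pickle
from scipy.spatial.transform import Rotation as R
def Rq(q): return R.from_quat([q[1],q[2],q[3],q[0]]).as_matrix()
def cloud(f):
    d=f['depth'];v,u=np.mgrid[0:d.shape[0],0:d.shape[1]]
    p=np.stack([(u-f['cx'])/f['fx']*d,(v-f['cy'])/f['fy']*d,d],-1)
    return p@Rq(f['rotation']).T+np.array(f['xyz'])
def atz(f,u,v,z):
    r=Rq(f['rotation'])@np.array([(u-f['cx'])/f['fx'],(v-f['cy'])/f['fy'],1]);c=np.array(f['xyz'])
    return c+r*(z-c[2])/r[2]
E
python3 - <<'E'
from h import *
f=pickle.load(open('top0.pkl','rb'))
c=f['frame'][130:250,150:400]
cv2.imwrite('pics/c1.png',cv2.resize(c[:,:,::-1],None,fx=3.2,fy=3.2,interpolation=cv2.INTER_CUBIC))
P=cloud(f)
d=P[...,2]; print('desk z',np.median(d[170:180,200:215]))
img=np.clip(d*2500,0,255).astype(np.uint8)[130:250,150:400]
cv2.imwrite('pics/c1z.png',cv2.resize(img,None,fx=3.2,fy=3.2,interpolation=cv2.INTER_NEAREST))
E
```

```text
desk z -0.00021843144610234067
```

View pics/c1.png

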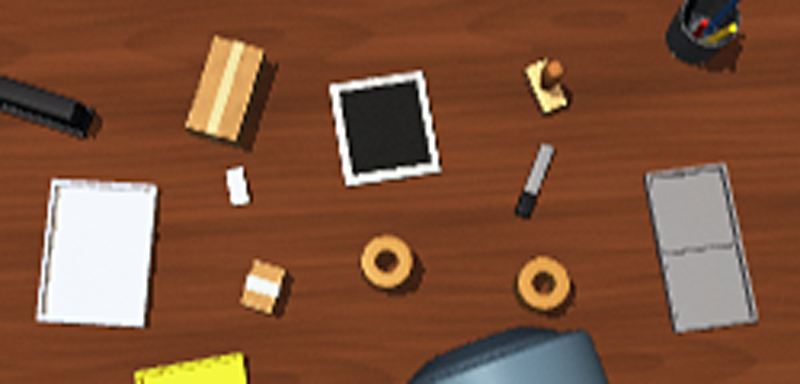

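View pics/c1z.png

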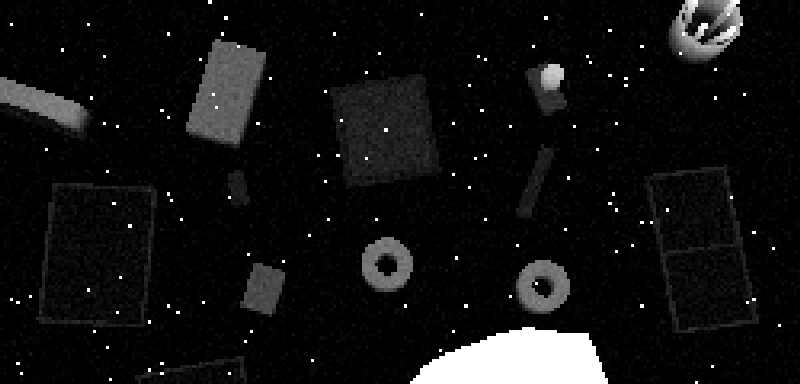

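The enlarged crop agrees with this. At crop pixels: rolls (387,262) and (544,284), cartons (226,90) and (264,287), stamp (548,85), pad (385,128), white tray (98,252), grey divided tray (700,248). Now I'll measure poses from the depth.

```bash
python3 - <<'E'
from h import *
f=pickle.load(open('top0.pkl','rb'));P=cloud(f)
def seg(n,x0,y0,x1,y1,zl,zh):
    s=P[130+int(y0/3.2):130+int(y1/3.2),150+int(x0/3.2):150+int(x1/3.2)]
    m=(s[...,2]>zl)&(s[...,2]<zh)
    m=m.astype(np.uint8); k,l,st,_=cv2.connectedComponentsWithStats(m,connectivity=8)
    i=1+np.argmax(st[1:,4]); q=s[l==i]
    r=cv2.minAreaRect(q[:,:2].astype(np.float32)*1000)
    b=cv2.boxPoints(r); e=b[1]-b[0];e2=b[2]-b[1]; L=e if np.hypot(*e)>np.hypot(*e2) else e2
    print(n,len(q),'rect c',np.round(r[0],1),'size',np.round(r[1],1),'long yaw deg',round(np.degrees(np.arctan2(L[1],L[0])),1),'z',round(np.median(q[:,2]),4),'mean',np.round(q[:,:2].mean(0)*1000,1))
seg('large',175,25,280,155,.034,.06)
seg('small',230,250,295,325,.024,.05)
seg('rollA',350,225,425,300,.042,.06)
seg('rollB',505,245,582,325,.042,.06)
seg('stampblk',515,50,580,125,.014,.026)
seg('stamphandle',515,50,580,125,.06,.1)
seg('pad',320,60,450,195,.0075,.03)
seg('flat',25,170,170,340,.009,.03)
seg('tape',635,150,765,340,.009,.03)
seg('tapeall',635,150,765,340,.0025,.03)
seg('flatall',25,170,170,340,.0025,.03)
seg('stapler',-90,40,110,150,.02,.1)
seg('cup',650,-40,760,75,.05,.2)
E
```

```text
large 476 rect c [657.3 174.5] size [ 60.7 110.9] long yaw deg -18.6 z 0.0391 mean [657.2 174.4]
small 143 rect c [432.3 141.6] size [36.7 48.8] long yaw deg -22.2 z 0.0295 mean [432.2 141.6]
rollA 157 rect c [450.9   4.6] size [52.2 53.3] long yaw deg -3.4 z 0.0468 mean [450.1   5.1]
rollB 163 rect c [ 417.7 -162.9] size [52.  52.5] long yaw deg -0.7 z 0.0472 mean [ 417.1 -162.6]
stampblk 84 rect c [ 647.3 -189. ] size [56.5 26.8] long yaw deg 19.4 z 0.0193 mean [ 643.5 -187.9]
stamphandle 37 rect c [ 645.5 -187.9] size [19. 18.] long yaw deg 9.6 z 0.0757 mean [ 644.8 -187.6]
pad 860 rect c [609.8  -3.2] size [119.7 109.1] long yaw deg 6.2 z 0.0124 mean [609.3  -2.9]
flat 39 rect c [468.9 384.5] size [ 5.5 97.3] long yaw deg -5.1 z 0.0128 mean [467.4 384.4]
tape 175 rect c [ 454.2 -346.1] size [181.4  93.3] long yaw deg 4.0 z 0.0135 mean [ 473.3 -336. ]
tapeall 947 rect c [ 455.4 -352.2] size [190.2 111. ] long yaw deg 4.3 z 0.0056 mean [ 452.6 -348.9]
flatall 939 rect c [484.6 325.4] size [125.7 167.1] long yaw deg -3.1 z 0.0052 mean [482.6 325.8]
stapler 279 rect c [659.  396.9] size [131.9  26.3] long yaw deg 67.7 z 0.0472 mean [656.3 393.4]
cup 190 rect c [ 700.9 -368.9] size [65.5 65.6] long yaw deg -73.7 z 0.0678 mean [ 699.2 -367.7]
```

```bash
python3 - <<'E'
from h import *
f=pickle.load(open('top0.pkl','rb'))
for n,c in dict(flat=[(52,179),(157,185),(147,327),(37,321)],tape=[(646,174),(726,164),(757,322),(677,331)],pad=[(330,84),(423,71),(440,172),(348,185)]).items():
    q=np.array([atz(f,150+(u+.5)/3.2-.5,130+(v+.5)/3.2-.5,.012)[:2] for u,v in c])*1000
    print(n,q.mean(0).round(1),[round(np.hypot(*(q[i]-q[i-1])),1) for i in range(4)],'yaw',[round(np.degrees(np.arctan2(*(q[a]-q[b])[::-1])),1) for a,b in ((0,3),(1,2))])
# predicted jog: current tool axes
from station import get_state
s=get_state(); print(Rq(s['orientation']).round(4), s['t'],s['position'])
E
```

```text
flat [484.3 324. ] [np.float64(160.9), np.float64(119.1), np.float64(160.5), np.float64(121.7)] yaw [np.float64(-5.9), np.float64(-5.0)]
tape [ 455.  -348.5] [np.float64(179.2), np.float64(92.0), np.float64(180.6), np.float64(89.3)] yaw [np.float64(5.0), np.float64(4.2)]
pad [611.2  -4.1] [np.float64(120.8), np.float64(108.2), np.float64(120.9), np.float64(105.2)] yaw [np.float64(6.9), np.float64(5.4)]
[[ 8.957e-01  4.447e-01 -5.000e-04]
 [ 4.447e-01 -8.957e-01  1.800e-03]
 [ 3.000e-04 -1.800e-03 -1.000e+00]] 0.1 [ 0.28888968 -0.58171759  0.24125432]
```

```bash
cat >> h.py <<'E'
def go(x,y,z,yawdeg):
    "mm, yaw of tool x axis"
    from station import get_state
    s=get_state(); M=Rq(s['orientation']); a=np.radians(yawdeg)
    T=np.array([[np.cos(a),np.sin(a),0],[np.sin(a),-np.cos(a),0],[0,0,-1]])
    d=M.T@(np.array([x,y,z])/1000-s['position']); r=R.from_matrix(M.T@T).as_rotvec()
    n=max(np.linalg.norm(d)/.05,np.linalg.norm(r)/.15)
    print('t',round(s['t'],2),'dp',d.round(4),'ang',r.round(3),'rows>=',round(n,1),'pos',s['position'].round(4),'open',round(s['opening'],4),'F',s['ft_force'].round(1),'q6',s['joint_positions'][5].round(2))
E
python3 -c "
from h import *
go(417.4,-162.8,130,4.5)"
```

```text
t 0.1 dp [ 0.3013 -0.3179  0.1119] ang [-0.002  0.     0.382] rows>= 9.0 pos [ 0.2889 -0.5817  0.2413] open 0.0855 F [-0.3 -0.7 -1.4] q6 -0.17
```

Call:
jog_arm(
  dp=[
    [0.3013,-0.3179,0.1119],
    [0.3013,-0.3179,0.1119],
    [0.3013,-0.3179,0.1119],
    [0.3013,-0.3179,0.1119],
    [0.3013,-0.3179,0.1119],
    [0.3013,-0.3179,0.1119],
    [0.3013,-0.3179,0.1119],
    [0.3013,-0.3179,0.1119],
    [0.3013,-0.3179,0.1119],
    [0.3013,-0.3179,0.1119],
    [0.3013,-0.3179,0.1119],
    [0.3013,-0.3179,0.1119],
  ],
  angular=[
    [-0.002,0,0.382],
    [-0.002,0,0.382],
    [-0.002,0,0.382],
    [-0.002,0,0.382],
    [-0.002,0,0.382],
    [-0.002,0,0.382],
    [-0.002,0,0.382],
    [-0.002,0,0.382],
    [-0.002,0,0.382],
    [-0.002,0,0.382],
    [-0.002,0,0.382],
    [-0.002,0,0.382],
  ],
  hand=[-1,-1,-1,-1,-1,-1,-1,-1,-1,-1,-1,-1],
)

```text
t: 1.3
position: [0.4175, -0.1636, 0.1304]
orientation: [0.0, 0.999, 0.039, 0.0]
ft_force: [-0.4, -0.8, 1.0]
opening: 0.0854
```

```bash
python3 - <<'E'
from h import *
go(417.4,-162.8,24,4.5)
from station import optics
f=optics.grab_frame('wrist'); pickle.dump(f,open('w1.pkl','wb'))
cv2.imwrite('pics/w1.png',f['frame'][:,:,::-1])
P=cloud(f); m=(P[...,2]>.042)&(P[...,2]<.055)&(f['depth']>0)
q=P[m]; print(len(q), cv2.minAreaRect(q[:,:2].astype(np.float32)*1000), q.mean(0))
E
```

```text
t 1.3 dp [-1.000e-04 -9.000e-04  1.064e-01] ang [ 0.001 -0.    -0.   ] rows>= 2.1 pos [ 0.4175 -0.1636  0.1304] open 0.0854 F [-0.4 -0.8  1. ] q6 0.87
6238 ((437.78106689453125, -78.98788452148438), (226.642822265625, 55.30701446533203), 79.06477355957031) [ 0.44131988 -0.06824585  0.04800433]
```

View pics/w1.png

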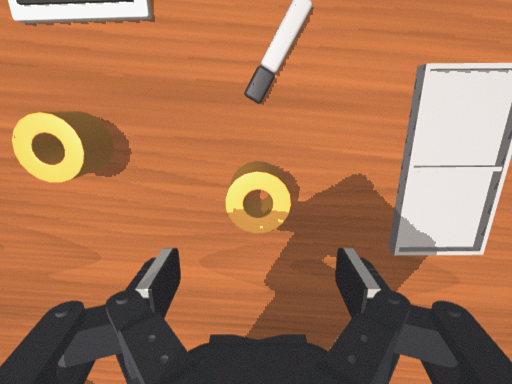

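The wrist picture shows the roll at (258,203), centred between the open jaws, with the divided tray on the right at (455,160). I'll use this frame to check the roll and tray positions.

```bash
python3 - <<'E'
from h import *
f=pickle.load(open('w1.pkl','rb'));P=cloud(f)
for lo,hi in ((-.25,-.1),(-.1,.1)):
    q=P[(P[...,2]>.042)&(P[...,2]<.055)&(P[...,1]>lo)&(P[...,1]<hi)]
    print(cv2.minEnclosingCircle(q[:,:2].astype(np.float32)*1000), len(q))
for n,(u,v) in dict(tl=(421,64),bl=(391,254),br=(484,254),divL=(413,166)).items(): print(n,atz(f,u,v,.013).round(4))
E
```

```text
((421.3477783203125, -163.23483276367188), 27.83355712890625) 2678
((453.31878662109375, 4.3843231201171875), 28.63796615600586) 3560
tl [ 0.5424 -0.2905  0.013 ]
bl [ 0.3638 -0.3071  0.013 ]
br [ 0.3714 -0.4037  0.013 ]
divL [ 0.457  -0.3061  0.013 ]
```

Call:
jog_arm(
  dp=[
    [0.002,-0.001,0.05],
    [0.002,-0.001,0.095],
    [0.002,-0.001,0.106],
    [0.002,-0.001,0.106],
    [0.002,-0.001,0.106],
    [0.002,-0.001,0.106],
    [0.002,-0.001,0.106],
    [0.002,-0.001,0.106],
    [0.002,-0.001,0.106],
    [0.002,-0.001,0.106],
    [0.002,-0.001,0.106],
    [0.002,-0.001,0.106],
  ],
  angular=[
    [0,0,0],
    [0,0,0],
    [0,0,0],
    [0,0,0],
    [0,0,0],
    [0,0,0],
    [0,0,0],
    [0,0,0],
    [0,0,0],
    [0,0,0],
    [0,0,0],
    [0,0,0],
  ],
  hand=[-1,-1,-1,-1,1,1,1,1,1,1,1,1],
)

```text
t: 2.55
position: [0.4212, -0.1644, 0.0274]
orientation: [0.002, 0.999, 0.039, 0.002]
ft_force: [-3.3, 1.0, 8.9]
opening: 0.0549
```

```bash
python3 -c "
from h import *
go(498.6,-344,130,4.5)"
```

```text
t 2.55 dp [ 0.0636  0.1855 -0.1015] ang [ 0.004 -0.004 -0.001] rows>= 4.4 pos [ 0.4212 -0.1644  0.0274] open 0.0549 F [-3.3  1.   8.9] q6 0.87
```

Call:
jog_arm(
  dp=[
    [0,0,-0.03],
    [0,0,-0.08],
    [0.02,0.05,-0.1],
    [0.04,0.1,-0.1],
    [0.0636,0.1855,-0.1],
    [0.0636,0.1855,-0.1],
    [0.0636,0.1855,-0.1],
    [0.0636,0.1855,-0.1],
    [0.0636,0.1855,-0.1],
    [0.0636,0.1855,-0.1],
  ],
  angular=[
    [0,0,0],
    [0,0,0],
    [0.004,-0.004,0],
    [0.004,-0.004,0],
    [0.004,-0.004,0],
    [0.004,-0.004,0],
    [0.004,-0.004,0],
    [0.004,-0.004,0],
    [0.004,-0.004,0],
    [0.004,-0.004,0],
  ],
  hand=[1,1,1,1,1,1,1,1,1,1],
)

```text
t: 3.55
position: [0.4985, -0.3428, 0.1289]
orientation: [0.0, 0.999, 0.039, -0.0]
ft_force: [-0.0, 0.2, -1.2]
opening: 0.0554
```

```bash
python3 - <<'E'
from h import *
go(498.6,-344,33,4.5)
from station import optics
f=optics.grab_frame('wrist'); pickle.dump(f,open('w2.pkl','wb'))
cv2.imwrite('pics/w2.png',f['frame'][:,:,::-1])
E
```

```text
t 3.55 dp [0.0001 0.0011 0.0959] ang [0. 0. 0.] rows>= 1.9 pos [ 0.4985 -0.3428  0.1289] open 0.0554 F [-0.   0.2 -1.2] q6 0.7
```

View pics/w2.png

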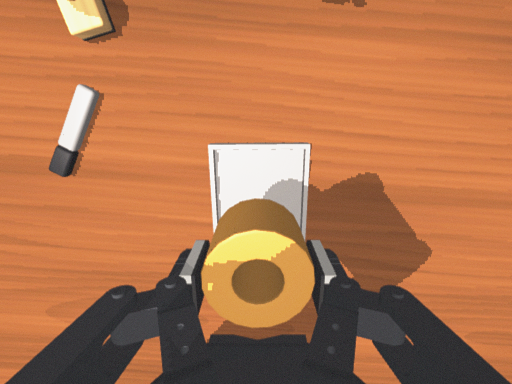

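The wrist picture shows the roll held level at (258,270), over the tray's far pocket (corners at (208,144) and (311,143)). I'll lower it and let go.

Call:
jog_arm(
  dp=[
    [0,0.001,0.05],
    [0,0.001,0.085],
    [0,0.001,0.095],
    [0,0.001,0.098],
    [0,0.001,0.0985],
    [0,0.001,0.0985],
    [0,0.001,0.0985],
    [0,0.001,0.0985],
    [0,0.001,0.0985],
    [0,0.001,0.0985],
    [0,0.001,0.05],
    [0,0.001,0],
  ],
  angular=[
    [0,0,0],
    [0,0,0],
    [0,0,0],
    [0,0,0],
    [0,0,0],
    [0,0,0],
    [0,0,0],
    [0,0,0],
    [0,0,0],
    [0,0,0],
    [0,0,0],
    [0,0,0],
  ],
  hand=[1,1,1,1,1,1,-1,-1,-1,-1,-1,-1],
)

```text
t: 4.8
position: [0.4973, -0.3427, 0.1278]
orientation: [-0.002, 0.999, 0.039, -0.002]
ft_force: [0.5, -0.7, 1.0]
opening: 0.0853
```

```bash
python3 - <<'E'
from h import *
go(452,4.8,120,4.5)
from station import optics
f=optics.grab_frame('wrist'); pickle.dump(f,open('w3.pkl','wb'))
cv2.imwrite('pics/w3.png',f['frame'][:,:,::-1])
P=cloud(f);q=P[(P[...,2]>.044)&(P[...,2]<.06)&(f['depth']>.05)&(abs(P[...,1]+.344)<.04)]
print(cv2.minEnclosingCircle(q[:,:2].astype(np.float32)*1000), np.median(q[:,2]))
E
```

```text
t 4.8 dp [-0.0178 -0.3499  0.0091] ang [-0.004  0.004  0.   ] rows>= 7.0 pos [ 0.4973 -0.3427  0.1278] open 0.0853 F [ 0.5 -0.7  1. ] q6 0.7
((499.2507629394531, -343.75103759765625), 28.019161224365234) 0.05227216908963851
```

View pics/w3.png

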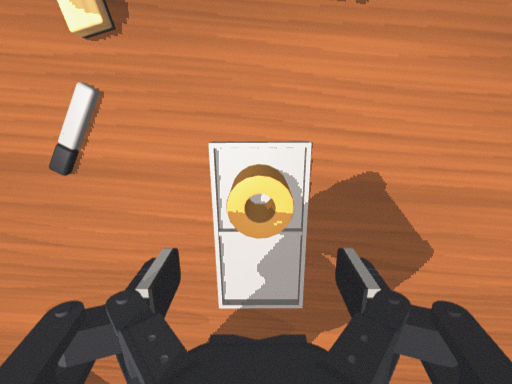

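The first roll lies flat in its pocket: top at 52 mm, centre (499,-344). Next is the other roll.

Call:
jog_arm(
  dp=[
    [-0.0173,-0.3499,0.009],
    [-0.0173,-0.3499,0.009],
    [-0.0173,-0.3499,0.009],
    [-0.0173,-0.3499,0.009],
    [-0.0173,-0.3499,0.009],
    [-0.0173,-0.3499,0.009],
    [-0.0173,-0.3499,0.009],
    [-0.0173,-0.3499,0.009],
    [-0.0173,-0.3499,0.009],
    [-0.0173,-0.3499,0.009],
    [-0.0173,-0.3499,0.009],
  ],
  angular=[
    [-0.004,0.004,0],
    [-0.004,0.004,0],
    [-0.004,0.004,0],
    [-0.004,0.004,0],
    [-0.004,0.004,0],
    [-0.004,0.004,0],
    [-0.004,0.004,0],
    [-0.004,0.004,0],
    [-0.004,0.004,0],
    [-0.004,0.004,0],
    [-0.004,0.004,0],
  ],
  hand=[-1,-1,-1,-1,-1,-1,-1,-1,-1,-1,-1],
)

```text
t: 5.95
position: [0.4577, -0.001, 0.1266]
orientation: [0.007, 0.999, 0.039, 0.007]
ft_force: [-0.4, -0.9, 0.3]
opening: 0.0855
```

```bash
python3 -c "
from h import *
go(452.5,4.6,25,4.5)"
```

```text
t 5.95 dp [-0.006  -0.0074  0.1015] ang [ 0.015 -0.013 -0.001] rows>= 2.0 pos [ 0.4577 -0.001   0.1266] open 0.0855 F [-0.4 -0.9  0.3] q6 1.25
```

Call:
jog_arm(
  dp=[
    [-0.006,-0.0074,0.005],
    [-0.006,-0.0074,0.04],
    [-0.006,-0.0074,0.08],
    [-0.006,-0.0074,0.1015],
    [-0.006,-0.0074,0.1015],
    [-0.006,-0.0074,0.1015],
    [-0.006,-0.0074,0.1015],
    [-0.006,-0.0074,0.1015],
    [-0.006,-0.0074,0.1015],
    [-0.006,-0.0074,0.1015],
    [-0.006,-0.0074,0.1015],
    [-0.006,-0.0074,0.1015],
  ],
  angular=[
    [0.015,-0.013,0],
    [0.015,-0.013,0],
    [0.015,-0.013,0],
    [0.015,-0.013,0],
    [0.015,-0.013,0],
    [0.015,-0.013,0],
    [0.015,-0.013,0],
    [0.015,-0.013,0],
    [0.015,-0.013,0],
    [0.015,-0.013,0],
    [0.015,-0.013,0],
    [0.015,-0.013,0],
  ],
  hand=[-1,-1,-1,-1,-1,1,1,1,1,1,1,1],
)

```text
t: 7.15
position: [0.454, 0.0042, 0.027]
orientation: [0.0, 0.999, 0.039, 0.001]
ft_force: [-1.9, -1.4, 5.8]
opening: 0.0552
```

```bash
python3 -c "
from h import *
go(410.8,-351,130,4.5)"
```

```text
t 7.15 dp [-0.0702  0.3508 -0.1029] ang [ 0.001 -0.003 -0.001] rows>= 7.4 pos [0.454  0.0042 0.027 ] open 0.0552 F [-1.9 -1.4  5.8] q6 1.25
```

Call:
jog_arm(
  dp=[
    [0,0,-0.04],
    [0,0,-0.09],
    [-0.0702,0.3508,-0.103],
    [-0.0702,0.3508,-0.103],
    [-0.0702,0.3508,-0.103],
    [-0.0702,0.3508,-0.103],
    [-0.0702,0.3508,-0.103],
    [-0.0702,0.3508,-0.103],
    [-0.0702,0.3508,-0.103],
    [-0.0702,0.3508,-0.103],
    [-0.0702,0.3508,-0.103],
    [-0.0702,0.3508,-0.103],
  ],
  angular=[
    [0,0,0],
    [0,0,0],
    [0.001,-0.003,-0.001],
    [0.001,-0.003,-0.001],
    [0.001,-0.003,-0.001],
    [0.001,-0.003,-0.001],
    [0.001,-0.003,-0.001],
    [0.001,-0.003,-0.001],
    [0.001,-0.003,-0.001],
    [0.001,-0.003,-0.001],
    [0.001,-0.003,-0.001],
    [0.001,-0.003,-0.001],
  ],
  hand=[1,1,1,1,1,1,1,1,1,1,1,1],
)

```text
t: 8.35
position: [0.4108, -0.35, 0.1303]
orientation: [-0.0, 0.999, 0.039, -0.0]
ft_force: [-0.5, 0.9, -1.0]
opening: 0.055
```

Call:
jog_arm(
  dp=[
    [0,0,0],
    [0,0,0],
  ],
  angular=[
    [0,0,0],
    [0,0,0],
  ],
  hand=[1,1],
)

```text
t: 8.55
position: [0.4111, -0.3485, 0.1302]
orientation: [-0.001, 0.999, 0.04, -0.0]
ft_force: [0.2, -1.2, -1.1]
opening: 0.0553
```

```bash
python3 -c "
from h import *
go(410.8,-351,30.5,4.5)"
```

```text
t 8.55 dp [-0.0005  0.0026  0.0997] ang [-0.001  0.     0.002] rows>= 2.0 pos [ 0.4111 -0.3485  0.1302] open 0.0553 F [ 0.2 -1.2 -1.1] q6 0.58
```

Call:
jog_arm(
  dp=[
    [0,0.0025,0.045],
    [0,0.0025,0.085],
    [0,0.0025,0.096],
    [0,0.0025,0.0995],
    [0,0.0025,0.0995],
    [0,0.0025,0.0995],
    [0,0.0025,0.0995],
    [0,0.0025,0.0995],
    [0,0.0025,0.0995],
    [0,0.0025,0.0995],
    [0,0.0025,0.05],
    [0,0.0025,0],
  ],
  angular=[
    [0,0,0],
    [0,0,0],
    [0,0,0],
    [0,0,0],
    [0,0,0],
    [0,0,0],
    [0,0,0],
    [0,0,0],
    [0,0,0],
    [0,0,0],
    [0,0,0],
    [0,0,0],
  ],
  hand=[1,1,1,1,1,1,-1,-1,-1,-1,-1,-1],
)

```text
t: 9.75
position: [0.4102, -0.3497, 0.1294]
orientation: [-0.003, 0.999, 0.04, -0.002]
ft_force: [0.7, -0.1, 0.8]
opening: 0.0856
```

```bash
python3 - <<'E'
from h import *
go(646,-188.3,160,19.4)
from station import optics
f=optics.grab_frame('wrist'); pickle.dump(f,open('w4.pkl','wb'))
cv2.imwrite('pics/w4.png',f['frame'][:,:,::-1])
E
```

```text
t 9.75 dp [ 0.2479 -0.1421 -0.0306] ang [-0.006  0.002 -0.258] rows>= 5.7 pos [ 0.4102 -0.3497  0.1294] open 0.0856 F [ 0.7 -0.1  0.8] q6 0.57
```

View pics/w4.png

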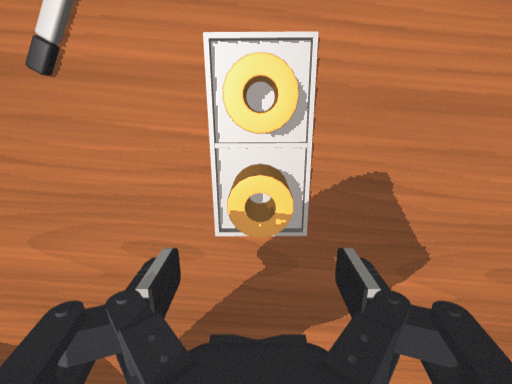

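The picture shows both rolls flat, one per pocket, at (260,93) and (260,205). Next is the stamp.

Call:
jog_arm(
  dp=[
    [0.248,-0.142,-0.03],
    [0.248,-0.142,-0.03],
    [0.248,-0.142,-0.03],
    [0.248,-0.142,-0.03],
    [0.248,-0.142,-0.03],
    [0.248,-0.142,-0.03],
    [0.248,-0.142,-0.03],
    [0.248,-0.142,-0.03],
    [0.248,-0.142,-0.03],
    [0.248,-0.142,-0.03],
    [0.248,-0.142,-0.03],
  ],
  angular=[
    [-0.006,0.002,-0.258],
    [-0.006,0.002,-0.258],
    [-0.006,0.002,-0.258],
    [-0.006,0.002,-0.258],
    [-0.006,0.002,-0.258],
    [-0.006,0.002,-0.258],
    [-0.006,0.002,-0.258],
    [-0.006,0.002,-0.258],
    [-0.006,0.002,-0.258],
    [-0.006,0.002,-0.258],
    [-0.006,0.002,-0.258],
  ],
  hand=[-1,-1,-1,-1,-1,-1,-1,-1,-1,-1,-1],
)

```text
t: 10.9
position: [0.6491, -0.1936, 0.1702]
orientation: [0.008, 0.986, 0.168, 0.004]
ft_force: [-0.2, 0.5, 0.5]
opening: 0.0854
```

```bash
python3 - <<'E'
from h import *
from station import optics
f=optics.grab_frame('wrist'); pickle.dump(f,open('w5.pkl','wb'))
cv2.imwrite('pics/w5.png',f['frame'][:,:,::-1])
P=cloud(f);n=(abs(P[...,0]-.646)<.06)&(abs(P[...,1]+.188)<.06)
q=P[n&(P[...,2]>.06)&(P[...,2]<.09)]
print(len(q),cv2.minEnclosingCircle(q[:,:2].astype(np.float32)*1000), q.max(0))
q=P[n&(P[...,2]>.017)&(P[...,2]<.023)]
print(len(q),cv2.minAreaRect(q[:,:2].astype(np.float32)*1000))
go(646,-188.3,50,19.4)
E
```

```text
579 ((651.9075927734375, -189.72357177734375), 11.83631706237793) [ 0.66360031 -0.17818303  0.08219614]
657 ((652.3778686523438, -189.58187866210938), (54.512969970703125, 27.936309814453125), 18.784526824951172)
t 10.95 dp [-0.0019 -0.0081  0.1202] ang [ 0.017 -0.005 -0.001] rows>= 2.4 pos [ 0.6492 -0.1935  0.1704] open 0.0854 F [ 0.3 -0.2  0.7] q6 0.78
```

View pics/w5.png

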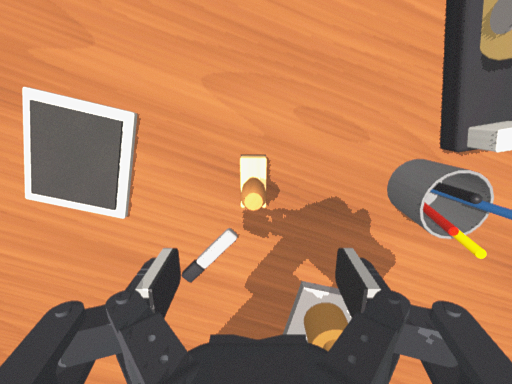

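The wrist picture shows the stamp upright at (254,185), with the pen cup well clear at (440,195). I'll settle over it before going down.

Call:
jog_arm(
  dp=[
    [0.001,-0.0064,0.03],
    [0.001,-0.0064,0.03],
    [0.001,-0.0064,0.03],
    [0.001,-0.0064,0.03],
  ],
  angular=[
    [0.017,-0.005,0],
    [0.017,-0.005,0],
    [0.017,-0.005,0],
    [0.017,-0.005,0],
  ],
  hand=[-1,-1,-1,-1],
)

```text
t: 11.35
position: [0.6489, -0.1881, 0.1415]
orientation: [0.001, 0.986, 0.168, 0.001]
ft_force: [-0.1, -1.1, 0.3]
opening: 0.0857
```

```bash
python3 - <<'E'
from h import *
from station import optics
f=optics.grab_frame('wrist')
P=cloud(f);n=(abs(P[...,0]-.646)<.06)&(abs(P[...,1]+.188)<.06)
q=P[n&(P[...,2]>.06)&(P[...,2]<.09)]
print(len(q),cv2.minEnclosingCircle(q[:,:2].astype(np.float32)*1000), q.max(0))
go(649,-189,50,19.4)
E
```

```text
731 ((652.2764282226562, -189.58761596679688), 11.735727310180664) [ 0.66354691 -0.17818602  0.08255912]
t 11.4 dp [-0.0005  0.0007  0.0918] ang [ 0.002 -0.002 -0.001] rows>= 1.8 pos [ 0.649  -0.1881  0.1418] open 0.0857 F [-0.2 -0.6  0.7] q6 0.78
```

Call:
jog_arm(
  dp=[
    [0.0005,0.0007,0.04],
    [0.0005,0.0007,0.08],
    [0.0005,0.0007,0.092],
    [0.0005,0.0007,0.092],
    [0.0005,0.0007,0.092],
    [0.0005,0.0007,0.092],
    [0.0005,0.0007,0.092],
    [0.0005,0.0007,0.092],
    [0.0005,0.0007,0.092],
    [0.0005,0.0007,0.092],
    [0.0005,0.0007,0.092],
    [0.0005,0.0007,0.092],
  ],
  angular=[
    [0.002,-0.002,0],
    [0.002,-0.002,0],
    [0.002,-0.002,0],
    [0.002,-0.002,0],
    [0.002,-0.002,0],
    [0.002,-0.002,0],
    [0.002,-0.002,0],
    [0.002,-0.002,0],
    [0.002,-0.002,0],
    [0.002,-0.002,0],
    [0.002,-0.002,0],
    [0.002,-0.002,0],
  ],
  hand=[-1,-1,-1,-1,1,1,1,1,1,1,1,1],
)

```text
t: 12.6
position: [0.6507, -0.1892, 0.0511]
orientation: [0.001, 0.986, 0.168, 0.001]
ft_force: [-0.6, -1.4, 6.1]
opening: 0.0224
```

Call:
jog_arm(
  dp=[
    [0,0,0],
    [0,0,0],
  ],
  angular=[
    [0,0,0],
    [0,0,0],
  ],
  hand=[1,1],
)

```text
t: 12.8
position: [0.6507, -0.1892, 0.0511]
orientation: [0.001, 0.986, 0.168, 0.001]
ft_force: [-0.0, -0.2, 2.2]
opening: 0.0221
```

```bash
python3 -c "
from h import *
go(611,-3.5,125,6)"
```

```text
t 12.8 dp [ 0.024  -0.1883 -0.0741] ang [ 0.001 -0.001  0.233] rows>= 4.1 pos [ 0.6507 -0.1892  0.0511] open 0.0221 F [-0.  -0.2  2.2] q6 0.78
```

Call:
jog_arm(
  dp=[
    [0,0,-0.03],
    [0,0,-0.06],
    [0.024,-0.1883,-0.074],
    [0.024,-0.1883,-0.074],
    [0.024,-0.1883,-0.074],
    [0.024,-0.1883,-0.074],
    [0.024,-0.1883,-0.074],
    [0.024,-0.1883,-0.074],
    [0.024,-0.1883,-0.074],
    [0.024,-0.1883,-0.074],
    [0.024,-0.1883,-0.074],
    [0.024,-0.1883,-0.074],
  ],
  angular=[
    [0,0,0],
    [0,0,0],
    [0,0,0.233],
    [0,0,0.233],
    [0,0,0.233],
    [0,0,0.233],
    [0,0,0.233],
    [0,0,0.233],
    [0,0,0.233],
    [0,0,0.233],
    [0,0,0.233],
    [0,0,0.233],
  ],
  hand=[1,1,1,1,1,1,1,1,1,1,1,1],
)

```text
t: 14.0
position: [0.6111, -0.0043, 0.1248]
orientation: [0.0, 0.999, 0.052, 0.001]
ft_force: [-0.4, 0.7, -1.4]
opening: 0.0221
```

Call:
jog_arm(
  dp=[
    [0,0,0],
    [0,0,0],
  ],
  angular=[
    [0,0,0],
    [0,0,0],
  ],
  hand=[1,1],
)

```text
t: 14.2
position: [0.6111, -0.0046, 0.1248]
orientation: [0.0, 0.999, 0.051, 0.001]
ft_force: [0.2, 0.0, -0.8]
opening: 0.0222
```

```bash
python3 - <<'E'
from h import *
go(611,-3.5,65,6)
from station import optics
f=optics.grab_frame('wrist');f2=optics.grab_frame('side')
c=cv2.resize(f2['frame'][130:240,150:290,::-1],None,fx=3.4,fy=3.4)
w=f['frame'][:,:,::-1]
o=np.zeros((384,800,3),np.uint8); o[:288,:384]=cv2.resize(w,(384,288)); c=cv2.resize(c,(410,322)); o[:322,390:]=c
cv2.imwrite('pics/w6.png',o)
E
```

```text
t 14.2 dp [-0.     -0.0012  0.0598] ang [ 0.001 -0.001 -0.002] rows>= 1.2 pos [ 0.6111 -0.0046  0.1248] open 0.0222 F [ 0.2  0.  -0.8] q6 1.28
```

View pics/w6.png

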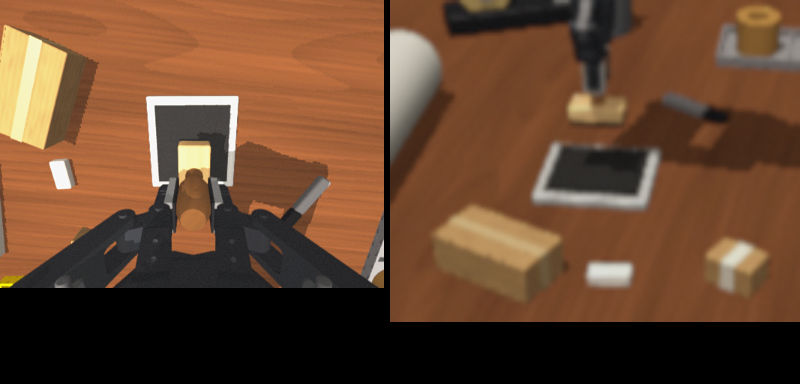

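The picture shows the stamp held upright, with its block over the pad at (194,158). I'll lower it to TCP z of about 65 mm (51 + 14).

Call:
jog_arm(
  dp=[
    [0,-0.001,0.03],
    [0,-0.001,0.05],
    [0,-0.001,0.057],
    [0,-0.001,0.0595],
    [0,-0.001,0.0605],
    [0,-0.001,0.0605],
  ],
  angular=[
    [0,0,0],
    [0,0,0],
    [0,0,0],
    [0,0,0],
    [0,0,0],
    [0,0,0],
  ],
  hand=[1,1,1,1,1,1],
)

```text
t: 14.9
position: [0.6117, -0.0036, 0.0652]
orientation: [0.001, 0.999, 0.051, 0.001]
ft_force: [0.2, 0.1, 0.7]
opening: 0.0223
```

Call:
jog_arm(
  dp=[
    [0,0,0],
    [0,0,0],
    [0,0,0],
    [0,0,0],
    [0,0,0],
    [0,0,-0.02],
    [0,0,-0.06],
    [0,0,-0.09],
    [0,0,-0.09],
  ],
  angular=[
    [0,0,0],
    [0,0,0],
    [0,0,0],
    [0,0,0],
    [0,0,0],
    [0,0,0],
    [0,0,0],
    [0,0,0],
    [0,0,0],
  ],
  hand=[-0.3,-1,-1,-1,-1,-1,-1,-1,-1],
)

```text
t: 15.8
position: [0.6148, -0.004, 0.161]
orientation: [0.002, 0.999, 0.052, 0.006]
ft_force: [1.0, 0.3, 0.1]
opening: 0.0855
```

```bash
python3 - <<'E'
from h import *
go(659,174.4,120,-18.6)
from station import optics
f=optics.grab_frame('wrist')
cv2.imwrite('pics/w7.png',f['frame'][:,:,::-1])
P=cloud(f);n=(abs(P[...,0]-.611)<.06)&(abs(P[...,1]+.003)<.06)
q=P[n&(P[...,2]>.075)&(P[...,2]<.1)]
print(cv2.minEnclosingCircle(q[:,:2].astype(np.float32)*1000), q.max(0))
n=(abs(P[...,0]-.611)<.09)&(abs(P[...,1]+.003)<.09)
q=P[n&(P[...,2]>.007)&(P[...,2]<.02)]
print(cv2.minAreaRect(q[:,:2].astype(np.float32)*1000))
E
```

```text
t 15.8 dp [ 0.0619 -0.1731  0.041 ] ang [ 0.002 -0.013  0.428] rows>= 3.8 pos [ 0.6148 -0.004   0.161 ] open 0.0855 F [1.  0.3 0.1] q6 1.28
((612.9093627929688, -4.390103340148926), 11.91411304473877) [0.62471497 0.0072891  0.09615024]
((614.2349243164062, -3.0688247680664062), (119.528564453125, 110.14493560791016), 6.137892246246338)
```

View pics/w7.png

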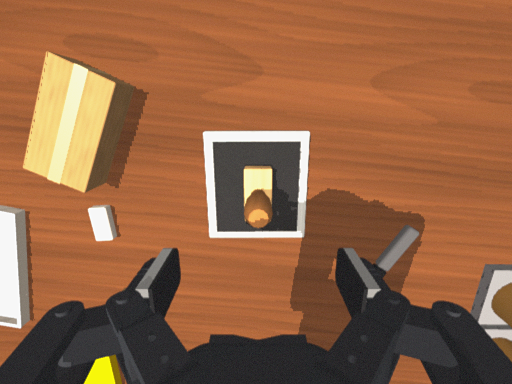

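The stamp stands about 2 mm from the pad's middle, as measured in the same frame. Next is the large carton.

Call:
jog_arm(
  dp=[
    [0.0619,-0.1731,0],
    [0.0619,-0.1731,0],
    [0.0619,-0.1731,0],
    [0.0619,-0.1731,0.041],
    [0.0619,-0.1731,0.041],
    [0.0619,-0.1731,0.041],
    [0.0619,-0.1731,0.041],
    [0.0619,-0.1731,0.041],
    [0.0619,-0.1731,0.041],
    [0.0619,-0.1731,0.041],
    [0.0619,-0.1731,0.041],
    [0.0619,-0.1731,0.041],
  ],
  angular=[
    [0.002,-0.013,0.428],
    [0.002,-0.013,0.428],
    [0.002,-0.013,0.428],
    [0.002,-0.013,0.428],
    [0.002,-0.013,0.428],
    [0.002,-0.013,0.428],
    [0.002,-0.013,0.428],
    [0.002,-0.013,0.428],
    [0.002,-0.013,0.428],
    [0.002,-0.013,0.428],
    [0.002,-0.013,0.428],
    [0.002,-0.013,0.428],
  ],
  hand=[-1,-1,-1,-1,-1,-1,-1,-1,-1,-1,-1,-1],
)

```text
t: 17.05
position: [0.6574, 0.1745, 0.1174]
orientation: [-0.0, 0.987, -0.162, -0.002]
ft_force: [0.7, -0.4, 0.1]
opening: 0.0855
```

```bash
python3 - <<'E'
from h import *
from station import optics
f=optics.grab_frame('wrist')
cv2.imwrite('pics/w8.png',f['frame'][:,:,::-1])
P=cloud(f);n=(abs(P[...,0]-.657)<.09)&(abs(P[...,1]-.174)<.08)
q=P[n&(P[...,2]>.035)&(P[...,2]<.05)&(f['depth']>.1)]
print(cv2.minAreaRect(q[:,:2].astype(np.float32)*1000))
go(659,174.2,21,-18.6)
E
```

```text
((661.4180297851562, 174.51947021484375), (60.372196197509766, 110.76266479492188), 71.46389770507812)
t 17.1 dp [ 0.0021 -0.0002  0.0963] ang [ 0.     0.004 -0.   ] rows>= 1.9 pos [0.6573 0.1746 0.1173] open 0.0851 F [ 0.2 -0.6  0.2] q6 1.99
```

View pics/w8.png

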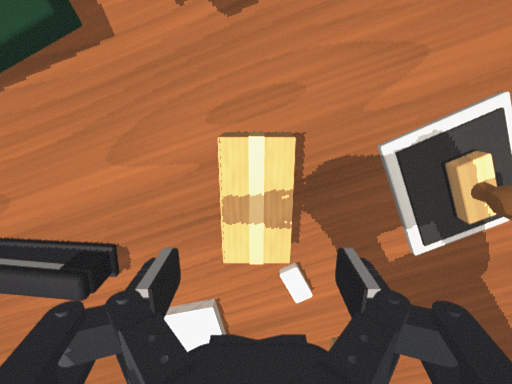

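The carton is aligned between the jaws at (257,200), and the stapler and the small white block are clear of the fingers.

Call:
jog_arm(
  dp=[
    [0.003,0,0.045],
    [0.003,0,0.085],
    [0.003,0,0.096],
    [0.003,0,0.096],
    [0.003,0,0.096],
    [0.003,0,0.096],
    [0.003,0,0.096],
    [0.003,0,0.096],
    [0.003,0,0.096],
    [0.003,0,0.096],
    [0.003,0,0.096],
    [0.003,0,0.096],
  ],
  angular=[
    [0,0.004,0],
    [0,0.004,0],
    [0,0.004,0],
    [0,0.004,0],
    [0,0.004,0],
    [0,0.004,0],
    [0,0.004,0],
    [0,0.004,0],
    [0,0.004,0],
    [0,0.004,0],
    [0,0.004,0],
    [0,0.004,0],
  ],
  hand=[-1,-1,-1,-1,1,1,1,1,1,1,1,1],
)

```text
t: 18.3
position: [0.6621, 0.1741, 0.0246]
orientation: [-0.001, 0.987, -0.162, 0.003]
ft_force: [0.7, 0.7, 7.1]
opening: 0.0589
```

```bash
python3 -c "
from h import *
go(484.5,324.5,100,-5.5)"
```

```text
t 18.3 dp [-0.216  -0.086  -0.0762] ang [-0.002 -0.005 -0.229] rows>= 4.9 pos [0.6621 0.1741 0.0246] open 0.0589 F [0.7 0.7 7.1] q6 1.99
```

Call:
jog_arm(
  dp=[
    [0,0,-0.04],
    [0,0,-0.076],
    [-0.216,-0.086,-0.0762],
    [-0.216,-0.086,-0.0762],
    [-0.216,-0.086,-0.0762],
    [-0.216,-0.086,-0.0762],
    [-0.216,-0.086,-0.0762],
    [-0.216,-0.086,-0.0762],
    [-0.216,-0.086,-0.0762],
    [-0.216,-0.086,-0.0762],
    [-0.216,-0.086,-0.0762],
    [-0.216,-0.086,-0.0762],
  ],
  angular=[
    [0,0,0],
    [0,0,0],
    [-0.002,-0.005,-0.229],
    [-0.002,-0.005,-0.229],
    [-0.002,-0.005,-0.229],
    [-0.002,-0.005,-0.229],
    [-0.002,-0.005,-0.229],
    [-0.002,-0.005,-0.229],
    [-0.002,-0.005,-0.229],
    [-0.002,-0.005,-0.229],
    [-0.002,-0.005,-0.229],
    [-0.002,-0.005,-0.229],
  ],
  hand=[1,1,1,1,1,1,1,1,1,1,1,1],
)

```text
t: 19.5
position: [0.4854, 0.3238, 0.1]
orientation: [0.0, 0.999, -0.049, 0.0]
ft_force: [-0.9, 0.8, -2.0]
opening: 0.059
```

Call:
jog_arm(
  dp=[
    [0,0,0],
    [0,0,0],
  ],
  angular=[
    [0,0,0],
    [0,0,0],
  ],
  hand=[1,1],
)

```text
t: 19.7
position: [0.4858, 0.3234, 0.0999]
orientation: [0.0, 0.999, -0.049, 0.0]
ft_force: [0.1, -0.3, -2.1]
opening: 0.0588
```

```bash
python3 - <<'E'
from h import *
go(484.5,324.5,28.5,-5.5)
from station import optics
f=optics.grab_frame('wrist')
cv2.imwrite('pics/w9.png',f['frame'][:,:,::-1])
E
```

```text
t 19.7 dp [-0.0014 -0.001   0.0714] ang [ 0.    -0.    -0.002] rows>= 1.4 pos [0.4858 0.3234 0.0999] open 0.0588 F [ 0.1 -0.3 -2.1] q6 2.06
```

View pics/w9.png

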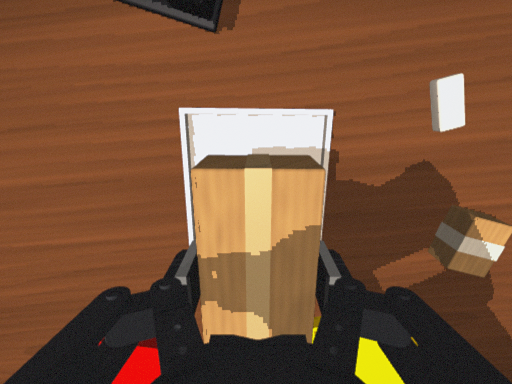

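The carton hangs level and square over the white tray, whose far rim runs from (180,110) to (333,110). I'll lower it.

Call:
jog_arm(
  dp=[
    [-0.001,-0.001,0.035],
    [-0.001,-0.001,0.06],
    [-0.001,-0.001,0.068],
    [-0.001,-0.001,0.0715],
    [-0.001,-0.001,0.072],
    [-0.001,-0.001,0.072],
    [-0.001,-0.001,0.072],
    [-0.001,-0.001,0.072],
    [-0.001,-0.001,0.072],
    [-0.001,-0.001,0.04],
    [-0.001,-0.001,-0.01],
    [-0.001,-0.001,-0.02],
  ],
  angular=[
    [0,0,0],
    [0,0,0],
    [0,0,0],
    [0,0,0],
    [0,0,0],
    [0,0,0],
    [0,0,0],
    [0,0,0],
    [0,0,0],
    [0,0,0],
    [0,0,0],
    [0,0,0],
  ],
  hand=[1,1,1,1,1,1,-0.8,-0.8,-0.8,-0.8,-0.8,-1],
)

```text
t: 20.95
position: [0.4883, 0.3262, 0.1263]
orientation: [-0.002, 0.999, -0.049, 0.005]
ft_force: [1.8, 0.8, 1.2]
opening: 0.0852
```

```bash
python3 - <<'E'
from h import *
go(433.5,141.6,120,-22.2)
from station import optics
f=optics.grab_frame('wrist'); pickle.dump(f,open('w10.pkl','wb'))
cv2.imwrite('pics/w10.png',f['frame'][:,:,::-1])
P=cloud(f);n=(abs(P[...,0]-.484)<.09)&(abs(P[...,1]-.324)<.08)
q=P[n&(P[...,2]>.039)&(P[...,2]<.05)&(f['depth']>.1)]
print(cv2.minAreaRect(q[:,:2].astype(np.float32)*1000),np.median(q[:,2]))
E
```

```text
t 20.95 dp [-0.0365  0.1891  0.005 ] ang [-0.006 -0.009  0.289] rows>= 3.9 pos [0.4883 0.3262 0.1263] open 0.0852 F [1.8 0.8 1.2] q6 2.07
((485.219482421875, 325.1815185546875), (60.10273742675781, 110.7008285522461), 84.28882598876953) 0.04446912296249794
```

View pics/w10.png

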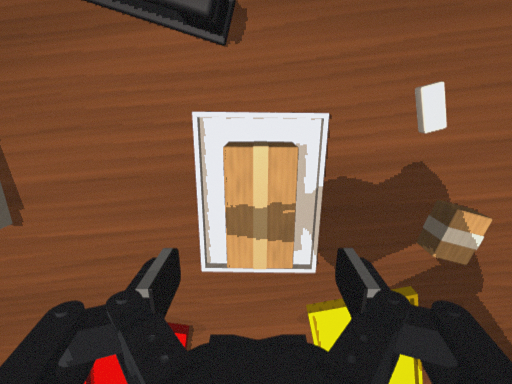

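The large carton lies flat on the tray floor, top at 44 mm. Next is the small carton.

Call:
jog_arm(
  dp=[
    [-0.0365,0.189,0.005],
    [-0.0365,0.189,0.005],
    [-0.0365,0.189,0.005],
    [-0.0365,0.189,0.005],
    [-0.0365,0.189,0.005],
    [-0.0365,0.189,0.005],
    [-0.0365,0.189,0.005],
    [-0.0365,0.189,0.005],
    [-0.0365,0.189,0.005],
    [-0.0365,0.189,0.005],
  ],
  angular=[
    [-0.006,-0.009,0.289],
    [-0.006,-0.009,0.289],
    [-0.006,-0.009,0.289],
    [-0.006,-0.009,0.289],
    [-0.006,-0.009,0.289],
    [-0.006,-0.009,0.289],
    [-0.006,-0.009,0.289],
    [-0.006,-0.009,0.289],
    [-0.006,-0.009,0.289],
    [-0.006,-0.009,0.289],
  ],
  hand=[-1,-1,-1,-1,-1,-1,-1,-1,-1,-1],
)

```text
t: 22.0
position: [0.4333, 0.1422, 0.1196]
orientation: [0.0, 0.981, -0.192, -0.0]
ft_force: [0.3, 0.7, -0.1]
opening: 0.0854
```

```bash
python3 - <<'E'
from h import *
from station import optics
f=optics.grab_frame('wrist')
cv2.imwrite('pics/w11.png',f['frame'][:,:,::-1])
P=cloud(f);n=(abs(P[...,0]-.433)<.05)&(abs(P[...,1]-.142)<.05)
q=P[n&(P[...,2]>.025)&(P[...,2]<.04)&(f['depth']>.1)]
print(cv2.minAreaRect(q[:,:2].astype(np.float32)*1000),np.median(q[:,2]))
go(433.5,141.6,16,-22.2)
E
```

```text
((435.9382629394531, 141.52157592773438), (36.30260467529297, 50.69472122192383), 69.35775756835938) 0.030448119141390756
t 22.05 dp [0.0004 0.0003 0.1036] ang [0.    0.001 0.001] rows>= 2.1 pos [0.4333 0.1421 0.1196] open 0.0857 F [-0.1  0.6  0.7] q6 2.02
```

View pics/w11.png

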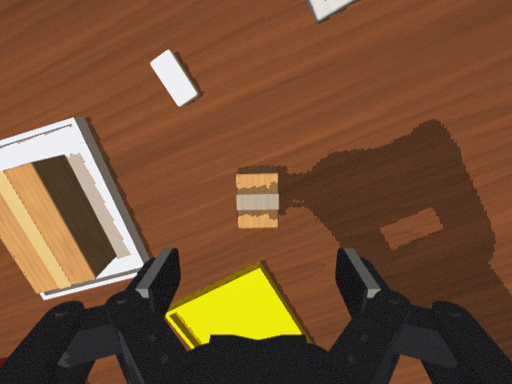

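The small carton with its pale band is centred between the jaws at (257,200). The white and yellow trays are clear of where the fingers come down.

Call:
jog_arm(
  dp=[
    [0.001,0,0.045],
    [0.001,0,0.085],
    [0.001,0,0.102],
    [0.001,0,0.102],
    [0.001,0,0.102],
    [0.001,0,0.102],
    [0.001,0,0.102],
    [0.001,0,0.102],
    [0.001,0,0.102],
    [0.001,0,0.102],
    [0.001,0,0.102],
    [0.001,0,0.102],
  ],
  angular=[
    [0,0,0],
    [0,0,0],
    [0,0,0],
    [0,0,0],
    [0,0,0],
    [0,0,0],
    [0,0,0],
    [0,0,0],
    [0,0,0],
    [0,0,0],
    [0,0,0],
    [0,0,0],
  ],
  hand=[-1,-1,-1,-1,1,1,1,1,1,1,1,1],
)

```text
t: 23.25
position: [0.4357, 0.1418, 0.0192]
orientation: [-0.0, 0.981, -0.192, 0.001]
ft_force: [-1.4, -0.6, 6.1]
opening: 0.0348
```

Call:
jog_arm(
  dp=[
    [0,0,0],
    [0,0,-0.03],
    [0,0,-0.07],
    [0,0,-0.11],
    [0,0,-0.11],
    [0,0,-0.11],
  ],
  angular=[
    [0,0,0],
    [0,0,0],
    [0,0,0],
    [0,0,0],
    [0,0,0],
    [0,0,0],
  ],
  hand=[1,1,1,1,1,1],
)

```text
t: 23.85
position: [0.4358, 0.1419, 0.1301]
orientation: [-0.001, 0.981, -0.192, 0.002]
ft_force: [-0.9, 0.1, -1.3]
opening: 0.0352
```

```bash
python3 -c "
from h import *
go(483.5,324.7,128,-5.6)"
```

```text
t 23.85 dp [-0.0247 -0.1873  0.0023] ang [-0.002 -0.005 -0.288] rows>= 3.8 pos [0.4358 0.1419 0.1301] open 0.0352 F [-0.9  0.1 -1.3] q6 2.02
```

Call:
jog_arm(
  dp=[
    [-0.0233,-0.187,0.002],
    [-0.0233,-0.187,0.002],
    [-0.0233,-0.187,0.002],
    [-0.0233,-0.187,0.002],
    [-0.0233,-0.187,0.002],
    [-0.0233,-0.187,0.002],
    [-0.0233,-0.187,0.002],
    [-0.0233,-0.187,0.002],
    [-0.0233,-0.187,0.002],
    [-0.0233,-0.187,0.002],
    [-0.0233,-0.187,0.002],
  ],
  angular=[
    [-0.002,-0.005,-0.288],
    [-0.002,-0.005,-0.288],
    [-0.002,-0.005,-0.288],
    [-0.002,-0.005,-0.288],
    [-0.002,-0.005,-0.288],
    [-0.002,-0.005,-0.288],
    [-0.002,-0.005,-0.288],
    [-0.002,-0.005,-0.288],
    [-0.002,-0.005,-0.288],
    [-0.002,-0.005,-0.288],
    [-0.002,-0.005,-0.288],
  ],
  hand=[1,1,1,1,1,1,1,1,1,1,1],
)

```text
t: 24.95
position: [0.4847, 0.3236, 0.1286]
orientation: [0.0, 0.999, -0.049, -0.0]
ft_force: [0.2, -0.2, -1.2]
opening: 0.0349
```

```bash
python3 - <<'E'
from h import *
go(484.7,325,63,-5.6)
from station import optics
f=optics.grab_frame('wrist')
cv2.imwrite('pics/w12.png',f['frame'][:,:,::-1])
E
```

```text
t 24.95 dp [-0.0002 -0.0015  0.0656] ang [ 0.     0.    -0.001] rows>= 1.3 pos [0.4847 0.3236 0.1286] open 0.0349 F [ 0.2 -0.2 -1.2] q6 2.06
```

View pics/w12.png

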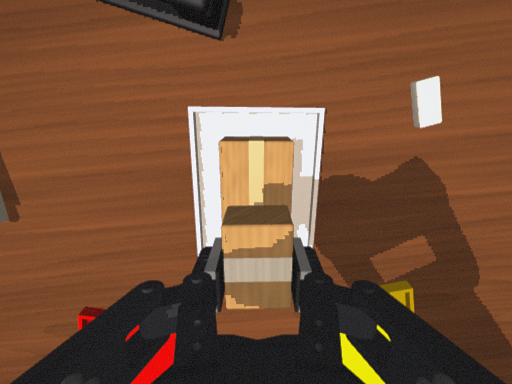

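The picture shows the small carton held level at (258,255), in line with the large one below it. I'll lower it to TCP z of about 63.5 mm.

Call:
jog_arm(
  dp=[
    [0,-0.0015,0.035],
    [0,-0.0015,0.057],
    [0,-0.0015,0.063],
    [0,-0.0015,0.065],
    [0,-0.0015,0.0655],
    [0,-0.0015,0.0655],
    [0,-0.0015,0.0655],
    [0,-0.0015,0.0655],
    [0,-0.0015,0.0655],
    [0,-0.0015,0.0655],
    [0,-0.0015,0.03],
    [0,-0.0015,-0.02],
  ],
  angular=[
    [0,0,0],
    [0,0,0],
    [0,0,0],
    [0,0,0],
    [0,0,0],
    [0,0,0],
    [0,0,0],
    [0,0,0],
    [0,0,0],
    [0,0,0],
    [0,0,0],
    [0,0,0],
  ],
  hand=[1,1,1,1,1,1,-0.5,-1,-1,-1,-1,-1],
)

```text
t: 26.2
position: [0.4826, 0.3241, 0.1462]
orientation: [0.002, 0.999, -0.049, -0.004]
ft_force: [1.1, 0.8, 0.1]
opening: 0.0856
```

Call:
jog_arm(
  dp=[
    [0,0,-0.05],
    [-0.08,0,-0.1],
    [-0.08,0,-0.1],
    [-0.08,0,-0.1],
    [-0.08,0,-0.1],
  ],
  angular=[
    [0,0,0],
    [0,0,0],
    [0,0,0],
    [0,0,0],
    [0,0,0],
  ],
  hand=[-1,-1,-1,-1,-1],
)

```text
t: 26.7
position: [0.4035, 0.3325, 0.2475]
orientation: [0.001, 0.999, -0.049, -0.003]
ft_force: [0.1, -0.2, -0.5]
opening: 0.0854
```

```bash
python3 - <<'E'
from h import *
from station import optics
w=optics.grab_frame('wrist');f=optics.grab_frame('side');t=optics.grab_frame('top')
cv2.imwrite('pics/w13.png',w['frame'][:,:,::-1])
cv2.imwrite('pics/s13.png',cv2.resize(f['frame'][100:330,120:400,::-1],(784,600),interpolation=cv2.INTER_CUBIC)[:600])
cv2.imwrite('pics/t13.png',cv2.resize(t['frame'][100:300,120:400,::-1],None,fx=2.8,fy=2.8,interpolation=cv2.INTER_CUBIC))
for nm,P in (('wrist',cloud(w)),('top',cloud(t)),('side',cloud(f))):
    def seg(n,c,r,lo,hi):
        m=(np.hypot(P[...,0]-c[0],P[...,1]-c[1])<r)&(P[...,2]>lo)&(P[...,2]<hi); q=P[m]
        if len(q)>20:
            a=cv2.minAreaRect(q[:,:2].astype(np.float32)*1000); print(nm,n,len(q),np.round(a[0],1),np.round(a[1],1),round(a[2],1),'z',np.median(q[:,2]).round(4))
    seg('small',(.484,.325),.07,.068,.085)
    seg('large',(.484,.325),.09,.038,.052)
    seg('stamp',(.611,-.004),.04,.085,.105)
    seg('pad',(.611,-.004),.1,.0075,.018)
    seg('roll1',(.4986,-.344),.04,.046,.062)
    seg('roll2',(.4108,-.351),.04,.046,.062)
    seg('cup',(.70,-.368),.05,.05,.2)
    seg('stapler',(.659,.397),.1,.02,.1)
E
```

```text
wrist small 1671 [486.3 325.6] [36.3 49.7] 86.5 z 0.0744
wrist large 3393 [485.2 325.3] [ 60.1 110.6] 84.2 z 0.0445
wrist pad 588 [563.1  32.2] [25.8 31.6] 5.8 z 0.0107
top small 160 [482.7 325.5] [36.8 48.9] 86.4 z 0.0728
top large 247 [481.7 325. ] [ 61.3 109. ] 84.4 z 0.0431
top stamp 32 [607.3  -5.1] [20.7 17.4] 86.0 z 0.0906
top pad 713 [608.8  -3. ] [121.5 109.2] 5.8 z 0.0119
top roll1 162 [ 495.  -343.1] [53.8 52.9] 9.1 z 0.0509
top roll2 167 [ 407.3 -349.8] [55.5 52.4] 84.9 z 0.0509
top cup 193 [ 700.7 -369.2] [64.9 65.9] 25.2 z 0.0679
top stapler 280 [659.7 398.8] [134.   26.4] 67.4 z 0.0471
side small 262 [486.8 326.6] [39.2 51.6] 84.4 z 0.0748
side large 598 [485.7 326.2] [ 64.  110.6] 83.1 z 0.0448
side stamp 36 [613.1  -2. ] [18.4 17.2] 14.8 z 0.0912
side pad 559 [614.7   1. ] [121.5 113.4] 8.2 z 0.0138
side roll2 93 [ 414.8 -347.2] [53.9 52.8] 25.6 z 0.0524
side cup 235 [ 706.6 -366.3] [65.8 71.3] 40.8 z 0.0686
side stapler 752 [664.4 400.6] [130.4  29.6] 67.3 z 0.0469
```

View pics/s13.png

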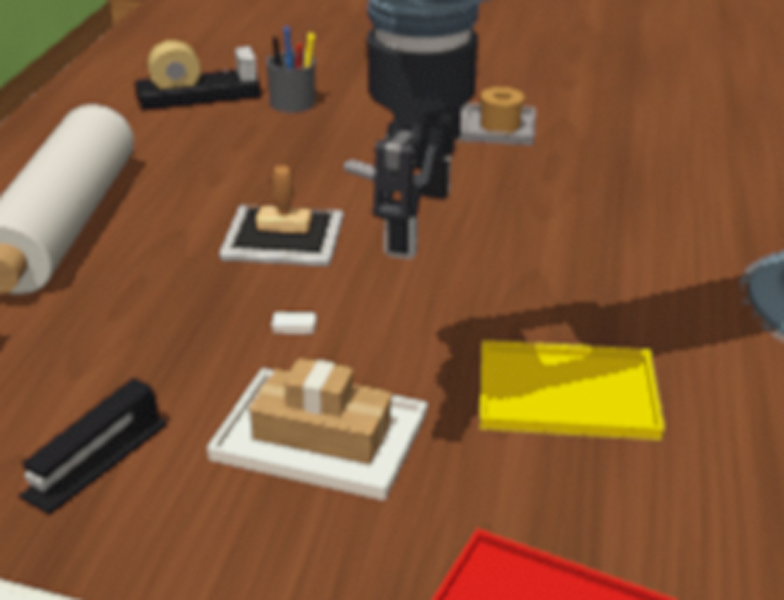

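View pics/t13.png

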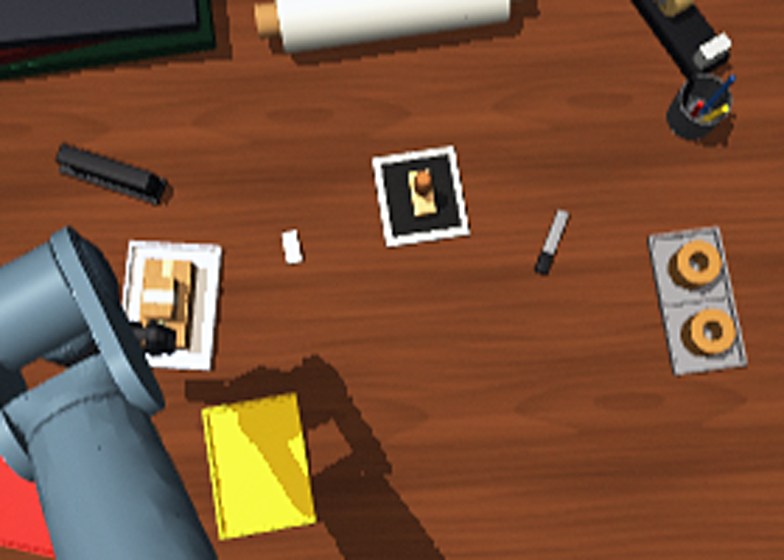

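View pics/w13.png

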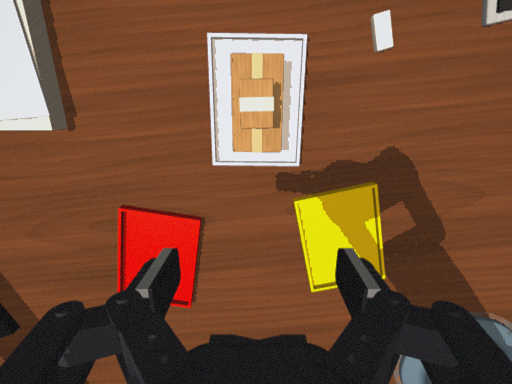

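The pictures show everything in place:
- **Cartons:** stacked in the white tray at (257,100) in the wrist view.
- **Stamp:** upright on the pad at (423,193) in the top crop.
- **Rolls:** one per pocket at (697,265) and (710,332).
- **Stapler and pen cup:** unmoved.
- **Gripper:** clear of everything.

I'm handing in the job.

```bash
python3 -c "
from station import job
print(job.sign_off())"
```

```text
the job is handed in; nothing more can be done
None
```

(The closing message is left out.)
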